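Square and level the order screen, then hold its index plunger out

TASK

Get the kitchen order screen ready for a workmate to slide it off its bench rail: swing its lever round until it lies along the red line on the foot, so the screen is square to the rail, and tip the screen down until it lies level, face up. Then pull the red plunger knob straight up as far as it goes and finish still gripping it there, its pin held clear of the hole in the rail, with the screen still square and level. Leave the loose things on the bench where they are.

Things in the scene. Friction and masses are not known exactly. Their poses are not given: they have to be found in the camera images.
- stand: the screen stand's fixed foot and bench rail. Origin on the bench under the swivel axis, z up. Dark rail 60 x 440 x 12 mm along its y (-270 to +170 mm); grey foot, top at z 20 mm; a tongue 45 mm wide with the red line runs along -x (towards the robot) to x -210 mm. A grey bracket (36 mm wide, top z 34 mm, y -215 to -85 mm) carries the plunger's barrel (20 mm diameter, top z 52 mm) at y -200 mm
- swivel (a joint): swivel of the screen's head and lever about the stand's vertical origin axis, rad, counter-clockwise seen from above; 0 = lever along the red line, screen square to the rail. Range -1.25 to 0.6; starts at -1.0 to -0.45 (lever swung to the stand's +y side). Stiff: takes about 0.3 N m and stays where it is left
- lever_grip (a point): grasp centre of the lever's upright round black grip post: 24 mm diameter, z 34 to 86 mm above the bench, this point at z 66 mm; 145 mm from the swivel axis, at -x of the head. The flat lever below it tops out at z 34 mm. Its axes are the head's: z up, turning with the swivel
- tilt (a joint): tilt of the screen about its hinge, rad; 0 = level, face up; positive = far edge (away from the lever) raised, near edge lowered. Range -0.4 to 1.25; starts at 0.7 to 1.1. Stiff: takes about 0.28 N m (some 4 N at an edge) and stays where left; pressing down on the far edge lowers it, pressing down on the near edge raises it
- screen_hinge (a point): the tilt hinge's centre, on the swivel axis 165 mm above the bench; hinge axis along this point's y, its x points from the lever to the far side (turns with the swivel, not with the tilt)
- screen_far_edge (a point): middle of the screen's far edge on its face. The screen: a black-framed slab 150 mm (near to far) x 210 mm (along the hinge) x 13 mm, its face 27 mm above the hinge axis along the face's normal, centred over the hinge, so this point is 75 mm from its middle; z = the face's normal, x from near to far edge
- screen_near_edge (a point): middle of the screen's near edge on its face, 75 mm the other way, same axes
- plunger_knob (a point): centre of the plunger's round red knob, 26 mm diameter, 27 mm tall (z 53.5 to 80.5 mm above the bench when seated, this point at 67 mm); 200 mm from the swivel axis along the stand's -y; moves with the plunger. Room for fingertips round the barrel below it down to the bracket
- plunger (a joint): lift of the plunger, m: 0 = seated, 0.014 = fully up against its stop. A spring pushes it down with about 8 N seated and 12 N at the top; let go, it snaps back
- pin_tip (a point): lower end of the plunger's 10 mm steel pin, 8 mm down in the rail's hole when seated, 6 mm above the rail when the plunger is fully up; moves with it
- seat_hole (a point): mouth of the rail's seat hole under the plunger, z 12 mm above the bench, z up; fixed to the stand
- cleaner: green cleaner bottle, 64 mm diameter, 190 mm tall; a bystander to leave alone; origin at the centre of its underside
- jar: amber jar, 72 mm diameter, 90 mm tall; a bystander to leave alone; origin at the centre of its underside
- mug: white mug, 80 mm diameter, 90 mm tall, handle to its +y; a bystander to leave alone; origin at the centre of its underside
- bowl: steel bowl, 140 mm diameter, 50 mm tall; a bystander to leave alone; origin at the centre of its underside
- screwdriver: orange screwdriver lying along its own x; a bystander to leave alone; origin at the centre of its underside
- tape_roll: blue tape roll, 90 mm diameter, 35 mm high, lying flat; a bystander to leave alone; origin at the centre of its underside

How it is judged:
By the outcome, as a careful person would: the job done as asked, in the order asked, and still so for the second after the job is handed in, while the arm keeps its last pose, push and grip.
It also fails if it takes over 61 s, if anything falls off the work surface, if the arm or the gripper's body presses on something with over 40 N, if the wrist force passes 120 N, or if a joint passes its speed limit or range.

ROBOT

A 6-joint arm with a two-finger parallel gripper is mounted at the origin on the work surface. World frame = base frame: x ahead of the robot, y to its left, z up, the work surface at z = 0. Lengths are in m, angles in rad, forces in N, time in s.
With the tool pointing down it reaches from about 0.375 to 0.975 m from the base axis. Payload 3.8 kg.
Tool frame: the origin (TCP) lies midway between the tips of the shut fingers; the grasp point (between the pads) lies 19 mm behind it; x points along the fingers, y is the direction in which the jaws open and shut, and the axes are right-handed (so a half turn about x gives the same grasp; the last joint's range is limited). The gripper opens to 88 mm and grips with 3 to 60 N. Pads are 18 mm wide; open, the fingers measure 123 mm over their backs; the gripper's body (75 mm by 187 mm) begins 45 mm behind the grasp point.
Start: joints at [1.243, 0.264, 1.604, -0, 1.274, -0.037], TCP at [0.194, 0.647, 0.239] pointing down, gripper open.
Joint ranges: [-2.63, 2.63], [-0.94, 2.18], [0.31, 2.57], [-1.31, 4.45], [0, 2.66], [-2.55, 2.55]. Speed limits (rad/s): [2.57, 2.57, 3.14, 3.14, 3.14, 3.14].

INTERFACE

Orientations are given as a rotation vector (axis times angle).
In Python, from cell import manip, inverse_kinematics, cams, order gives the robot as it stands. Calls block until the motion is done:
- manip.move_pose(position, orientation): joint-space move of the TCP to a pose.
- manip.move_linear(position, rate=0.15, rot=None): straight line of the TCP; rot=None keeps the orientation; rate is the mean speed in m/s.
- manip.set_joints(angles): joint-space move.
- manip.set_gripper(opening, force=None): finger opening in m; force is the grip in N (None keeps the last); returns when the fingers have stopped.
- manip.dwell(seconds).
- inverse_kinematics(position, orientation): joint angles nearest the present ones, or None.
- manip.state(): the state.
- cams.capture(name): name is "side" or "top" or "wrist"; returns a dict with "image" (420x560x3 uint8, blue, green, red), "z_map" (420x560 float32, m along the optical axis (not along the pixel's ray), 0 where there is no reading), "intrinsics" (3x3 intrinsics, pixels), "position" and "orientation" of the camera in the world; the wrist camera has in their place "T_tool_cam" (4x4, takes a point from camera to tool coordinates, whose origin is the TCP and whose axes are the tool frame's). Camera axes: x right, y down, z forward; pixel columns grow to the right and rows downward; lengths in m; the calibration is good to about 2 mm. The wrist camera is an equidistant fisheye: a pixel r from the principal point sees the ray r / f radians off the axis. A picture is of the moment at which its call begins: read the wrist's pose just before it.
A pose or a line that the arm cannot do raises manip.IKError and nothing moves.
- order.close_job(): hands the job in, once; it reports no verdict.
The state is a dict: "clock": time; "joint_pos": joint angles; "joint_velocities": joint speeds; "tau": joint torques, N m; "tool_pos": TCP position; "tcp_rot": TCP orientation; "contact_force": force on the tool from outside, world axes, zero at the start; "moment": the same for the moment, N m; "gripper_width": finger opening in m.
Only numpy, scipy, OpenCV 4.12 (cv2) and the standard library are available. Lean on these libraries where they do the work, as an engineer would, in place of code of your own. Each camera call takes 0.05 s, during which the arm holds its last target.

## Working session

There is one attempt and no reset: what is moved stays moved. The work goes in short steps, each a Python script; the robot and the scene stay as the last script left them, time stands still between calls to the robot, and variables do not carry over. Pictures are saved under pics/ and viewed, and the job is handed in when it is done.

```bash
ls; mkdir -p pics; python3 - <<'E'
from cell import manip,cams
import cv2,numpy as np
s=manip.state();print(s)
for n in("side","top"):
    c=cams.capture(n);cv2.imwrite(f"pics/{n}0.png",c["image"]);print(n,c["intrinsics"],c["position"],c["orientation"])
    np.savez(f"pics/{n}0.npz",**c)
E
```

```text
pics
{'clock': 0.0, 'joint_pos': array([ 1.24315107e+00,  2.64738043e-01,  1.60534799e+00, -7.86979284e-06,
        1.27372410e+00, -3.69016805e-02]), 'joint_velocities': array([ 6.83314887e-05, -8.52447271e-04, -4.43434055e-04,  1.01535089e-04,
       -1.17987449e-03, -2.59177824e-05]), 'tau': array([ 1.27210704e-03, -5.02105308e+01, -3.56874669e+01,  7.28418049e-02,
        2.93809385e-02, -1.52146754e-04]), 'tool_pos': array([0.19327559, 0.64599741, 0.23741225]), 'tcp_rot': array([ 0.2264957 ,  1.5591175 , -0.22993345]), 'contact_force': array([ 0.48346135,  0.58765588, -0.52129902]), 'moment': array([0.05157928, 0.0326303 , 0.02592139]), 'gripper_width': 0.08779398431816726}
side [[443.56529764   0.         278.77313429]
 [  0.         443.56529764 207.40201128]
 [  0.           0.           1.        ]] [ 0.31380647 -0.89630291  0.90583386] [-2.26035492  0.24971713 -0.11409873]
top [[461.78609915   0.         272.9885758 ]
 [  0.         461.78609915 210.4764019 ]
 [  0.           0.           1.        ]] [ 0.3375909  -0.00186314  1.61496662] [-2.14547932  2.19322439 -0.11508967]
```

View pics/side0.png

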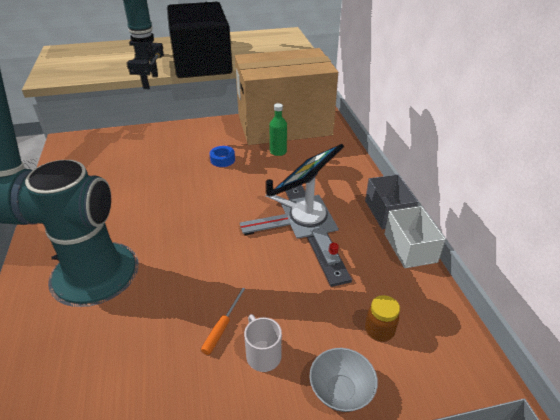

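View pics/top0.png

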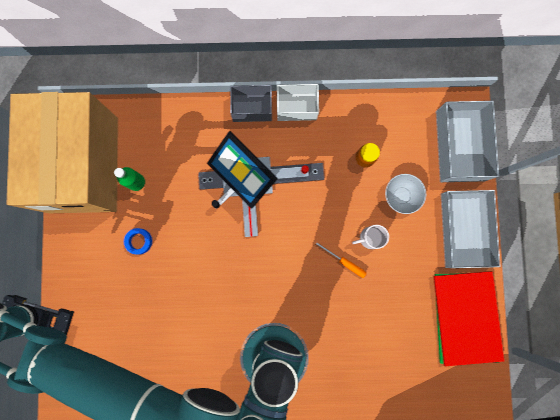

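The side view shows the stand with the red knob at (333,248) and the lever post at (269,187). In the top view the knob is at (305,169), the red line near (250,220), and the lever post at (215,204). Next I'll measure these.

```bash
cat > h.py <<'E'
import numpy as np,cv2
from scipy.spatial.transform import Rotation as R
def cast(c,uv,z):
    uv=np.atleast_2d(uv).astype(float);K=c["intrinsics"]
    d=np.c_[(uv-K[:2,2])/K[0,0],np.ones(len(uv))]@R.from_rotvec(c["orientation"]).as_matrix().T
    p=c["position"];return p+d*((z-p[2])/d[:,2])[:,None]
def proj(c,P):
    q=(np.atleast_2d(P)-c["position"])@R.from_rotvec(c["orientation"]).as_matrix();K=c["intrinsics"]
    return q[:,:2]/q[:,2:]*K[0,0]+K[:2,2]
def pts(c,uv):
    uv=np.atleast_2d(uv).astype(int);z=c["z_map"][uv[:,1],uv[:,0]];K=c["intrinsics"]
    d=np.c_[(uv-K[:2,2])/K[0,0],np.ones(len(uv))]*z[:,None]
    return c["position"]+d@R.from_rotvec(c["orientation"]).as_matrix().T
def red(c):
    b,g,r=[c["image"][...,i].astype(int) for i in range(3)]
    h=cv2.cvtColor(c["image"],cv2.COLOR_BGR2HSV)
    return (((h[...,0]<5)|(h[...,0]>172))&(h[...,1]>130)&(h[...,2]>80)).astype(np.uint8)
E
python3 - <<'E'
from h import *
for n in("top","side"):
    c=dict(np.load(f"pics/{n}0.npz"));m=red(c)
    k,l,st,ce=cv2.connectedComponentsWithStats(m)
    for i in range(1,k):
        if st[i,4]>6:
            v,u=np.where(l==i);P=pts(c,np.c_[u,v]);print(n,st[i],ce[i],P.mean(0).round(4),np.percentile(P[:,2],[5,50,95]).round(3))
    im=c["image"]
    if n=="top": a=im[120:250,190:335]
    else: a=im[130:290,230:360]
    cv2.imwrite(f"pics/{n}crop.png",cv2.resize(a,None,fx=5 if n=="top" else 3.7,fy=5 if n=="top" else 3.7,interpolation=cv2.INTER_CUBIC)[:600])
E
```

```text
top [301 165   8   9  51] [304.68627451 168.84313725] [ 0.6372 -0.1182  0.0726] [0.014 0.081 0.087]
top [248 207   4  30  52] [249.90384615 221.59615385] [0.466  0.0729 0.0226] [0.017 0.023 0.028]
top [ 434  271   70   95 5400] [468.37925926 318.4762963 ] [ 0.1231 -0.6554  0.0364] [0.025 0.031 0.037]
side [241 218  47   9  60] [263.93333333 222.13333333] [0.4836 0.0731 0.0192] [0.017 0.019 0.022]
side [329 242  10  13  94] [333.39361702 248.05319149] [ 0.6324 -0.1232  0.0706] [0.058 0.075 0.08 ]
```

View pics/topcrop.png

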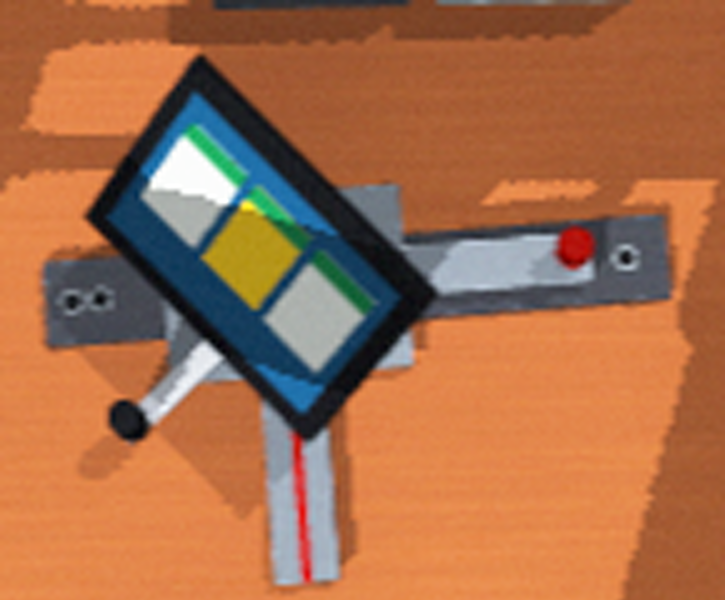

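View pics/sidecrop.png

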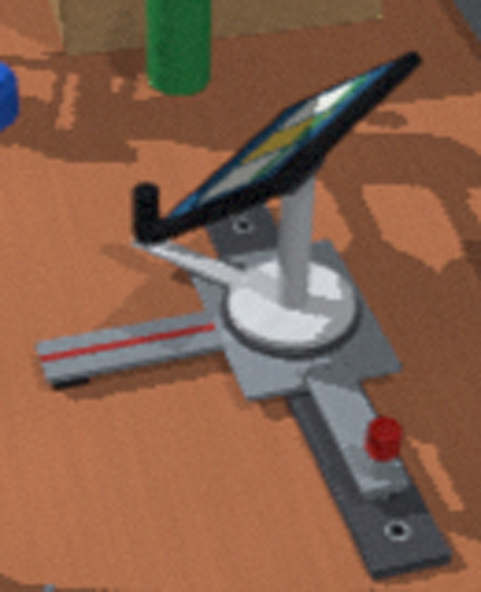

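```bash
cat > meas.py <<'E'
from h import *
c=dict(np.load("pics/top0.npz"));s=dict(np.load("pics/side0.npz"))
o=lambda a:np.array(a)/5+[190,120]-0.4
print("rail",cast(c,o([(45,262),(48,348),(668,215),(671,297)]),.012).round(4))
print("tongue corners",cast(c,o([(275,583),(338,580)]),.02).round(4))
m=red(c)[200:240,240:260];v,u=np.where(m);L=cast(c,np.c_[u+240,v+200],.0205)[:,:2]
w=cv2.fitLine(L.astype(np.float32),cv2.DIST_L2,0,.01,.01).ravel();w[:2]*=np.sign(w[0]);print("line",w,np.degrees(np.arctan2(w[1],w[0])),L[:,0].min())
print("knob top",cast(c,(304.69,168.84),.078), "side",cast(s,(333.4,248.05),.067))
print("post",cast(c,o((129,418)),.086))
so=lambda a:np.array(a)/3.7+[230,130]-0.4
print("post side top",cast(s,so((147,192)),.086))
P=pts(c,np.argwhere(np.ones((420,560)))[:,::-1])
E
python3 meas.py
```

```text
rail [[ 0.6458  0.2509  0.012 ]
 [ 0.5846  0.2492  0.012 ]
 [ 0.6699 -0.1887  0.012 ]
 [ 0.6113 -0.1888  0.012 ]]
tongue corners [[0.416  0.0922 0.02  ]
 [0.4171 0.0486 0.02  ]]
line [0.99864674 0.05200687 0.46617645 0.07299174] 2.9811187 0.4161902065468951
knob top [[ 0.63612887 -0.11775328  0.078     ]] side [[ 0.63374883 -0.11990585  0.067     ]]
post [[0.52486304 0.18386158 0.086     ]]
post side top [[0.5227561  0.17970323 0.086     ]]
```

```bash
cat >> h.py <<'E'
O=np.array([.6253,.081,0.]);YAW=.056
def stand(p): 
    return O+R.from_euler('z',YAW).apply(p)
def toolrot(approach,y):
    x=np.array(approach,float);x/=np.linalg.norm(x);y=np.array(y,float);y-=x*(x@y);y/=np.linalg.norm(y)
    return R.from_matrix(np.c_[x,y,np.cross(x,y)]).as_rotvec()
def screenplane(c,sw):
    # points within cylinder near hinge, above z .1, robust plane; returns tilt, roll in head frame
    v,u=np.mgrid[0:420,0:560];uv=np.c_[u.ravel(),v.ravel()]
    P=pts(c,uv);q=R.from_euler('z',-(YAW+sw)).apply(P-O)
    k=(q[:,2]>.10)&(q[:,2]<.29)&(abs(q[:,0])<.1)&(abs(q[:,1])<.12);q=q[k]
    for _ in range(6):
        A=np.c_[q[:,:2],np.ones(len(q))];w=np.linalg.lstsq(A,q[:,2],rcond=None)[0];r=q[:,2]-A@w
        q=q[abs(r)<max(.004,1.5*np.median(abs(r)))]
    n=np.array([-w[0],-w[1],1]);n/=np.linalg.norm(n)
    return dict(tilt=np.arctan(w[0]),ny=n[1],d=n@(q.mean(0)-[0,0,.165]),n=len(q),rms=r.std(),ext=(q.min(0),q.max(0)))
E
python3 - <<'E'
from h import *
from cell import inverse_kinematics as ik,manip
np.set_printoptions(precision=3,suppress=True)
for n in("top","side"): print(n,screenplane(dict(np.load(f"pics/{n}0.npz")),-.841))
s=manip.state();print(R.from_rotvec(s["tcp_rot"]).as_matrix())
for sw in(-.841,0):
  a=YAW+sw
  for sg in(1,-1):
    p=stand(R.from_euler('z',sw).apply([-.145,0,.047]))
    print(sw,sg,p,ik(p,toolrot([0,0,-1],[-np.sin(a)*sg,np.cos(a)*sg,0])))
for sg in(1,-1):
  for t in(1.,.5,0.):
    p=stand([.062*np.cos(t)-.029*np.sin(t),0,.165+.062*np.sin(t)+.029*np.cos(t)])
    ap=R.from_euler('z',YAW).apply([np.sin(t),0,-np.cos(t)])
    print('tilt',t,sg,p,ik(p,toolrot(ap,R.from_euler('z',YAW).apply([0,sg,0]))))
  print('knob',ik(stand([0,-.2,.048]),toolrot([0,0,-1],R.from_euler('z',YAW).apply([sg,0,0]))))
E
```

```text
top {'tilt': np.float64(0.6993929201527357), 'ny': np.float64(0.01700924853196998), 'd': np.float64(0.02997489521811013), 'n': 1906, 'rms': np.float64(0.002054697878712586), 'ext': (array([-0.076, -0.105,  0.139]), array([0.043, 0.107, 0.239]))}
side {'tilt': np.float64(0.6918889155291346), 'ny': np.float64(0.010642804111423376), 'd': np.float64(0.027254222036102338), 'n': 662, 'rms': np.float64(0.0014868916112920532), 'ext': (array([-0.076, -0.111,  0.136]), array([0.044, 0.1  , 0.233]))}
[[-0.001  0.287  0.958]
 [-0.002  0.958 -0.287]
 [-1.    -0.002 -0.   ]]
-0.841 1 [0.523 0.183 0.047] [ 0.293  0.234  2.03  -0.     0.878 -0.493]
-0.841 -1 [0.523 0.183 0.047] None
0 1 [0.481 0.073 0.047] [ 0.099  0.116  2.171 -0.     0.854 -1.528]
0 -1 [0.481 0.073 0.047] [0.099 0.116 2.171 0.    0.854 1.614]
tilt 1.0 1 [0.634 0.082 0.233] [ 0.115 -0.199  2.405  3.81   0.081  0.936]
tilt 0.5 1 [0.666 0.083 0.22 ] [ 0.097 -0.005  2.021 -0.034  0.626 -1.507]
tilt 0.0 1 [0.687 0.084 0.194] [ 0.086  0.325  1.61   0.     1.207 -1.54 ]
knob [-0.223  0.386  1.822 -0.     0.934 -0.279]
tilt 1.0 -1 [0.634 0.082 0.233] [ 0.115 -0.199  2.405  3.81   0.081 -2.206]
tilt 0.5 -1 [0.666 0.083 0.22 ] [ 0.097 -0.005  2.021 -0.034  0.626  1.635]
tilt 0.0 -1 [0.687 0.084 0.194] [0.086 0.325 1.61  0.    1.207 1.601]
knob None
```

```bash
python3 - <<'E'
from h import *
from cell import manip,cams
np.set_printoptions(precision=3,suppress=True)
sw=-.85
def pose(sw,z):
    a=YAW+sw
    return stand(R.from_euler('z',sw).apply([-.145,0,z])),toolrot([0,0,-1],[-np.sin(a),np.cos(a),0])
manip.move_pose(*pose(sw,.16))
f0=manip.state()["contact_force"];print(f0)
manip.move_linear(pose(sw,.048)[0],rate=.12)
manip.set_gripper(.0,25)
s=manip.state();print(s["clock"],s["gripper_width"],s["contact_force"],s["tool_pos"],pose(sw,.048)[0])
for n in("wrist","side"):cv2.imwrite(f"pics/{n}1.png",cams.capture(n)["image"])
E
```

```text
[-0.438 -0.326  0.668]
4.2333 0.023005579958545432 [-0.148  1.326 -1.045] [0.524 0.185 0.048] [0.524 0.184 0.048]
```

View pics/wrist1.png

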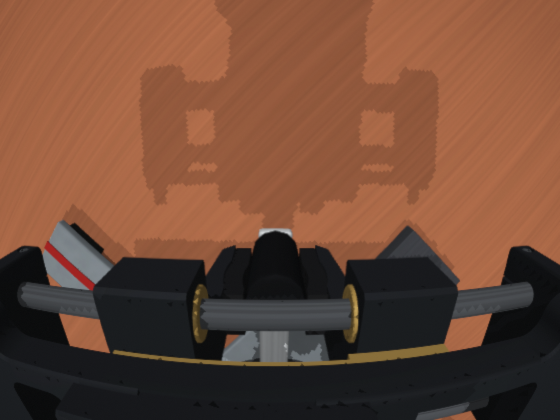

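View pics/side1.png

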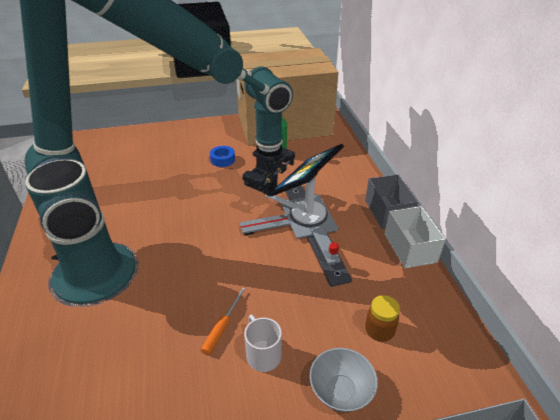

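The fingers have closed on the post: the width reads 23 mm, and in the wrist view the post sits between the pads at (275,265). Next I'll swing it.

```bash
python3 - <<'E'
from h import *
from cell import manip,cams
np.set_printoptions(precision=3,suppress=True)
def pose(sw,z):
    a=YAW+sw
    return stand(R.from_euler('z',sw).apply([-.145,0,z])),toolrot([0,0,-1],[-np.sin(a),np.cos(a),0])
for sw in np.linspace(-.854,0,9)[1:]:
    p,r=pose(sw,.048);manip.move_linear(p,rate=.08,rot=r)
manip.dwell(.3)
s=manip.state();print(s["clock"],s["gripper_width"],s["contact_force"],s["moment"],s["tool_pos"],p)
for n in("top","side"):
    c=cams.capture(n);np.savez(f"pics/{n}2.npz",**c);cv2.imwrite(f"pics/{n}2.png",c["image"]);print(screenplane(c,0))
E
```

```text
7.3583 0.0232304746957971 [-5.342  0.272  4.828] [0.029 0.873 0.342] [0.48  0.073 0.048] [0.481 0.073 0.048]
{'tilt': np.float64(0.7016194164494113), 'ny': np.float64(-0.0025127175696183198), 'd': np.float64(0.02862956026433676), 'n': 1873, 'rms': np.float64(0.0021101011635310633), 'ext': (array([-0.073, -0.102,  0.139]), array([0.042, 0.107, 0.239]))}
{'tilt': np.float64(0.7037051274969568), 'ny': np.float64(-0.005978375678680233), 'd': np.float64(0.028353540289818034), 'n': 2301, 'rms': np.float64(0.001767872042079266), 'ext': (array([-0.077, -0.11 ,  0.134]), array([0.038, 0.104, 0.233]))}
```

View pics/top2.png

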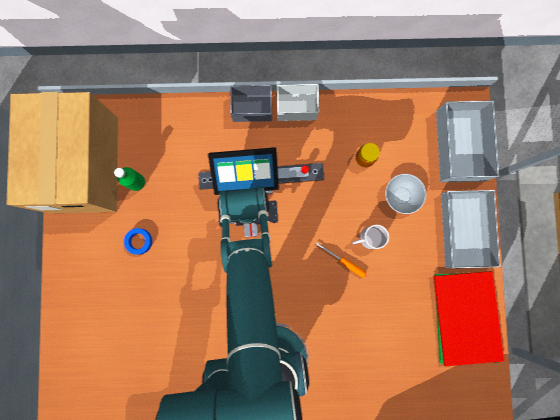

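```bash
cat >> h.py <<'E'
def press(t,h,s=.062):
    p=stand([s*np.cos(t)-(.027+h)*np.sin(t),0,.165+s*np.sin(t)+(.027+h)*np.cos(t)])
    e=R.from_euler('z',YAW)
    return p,toolrot(e.apply([np.sin(t),0,-np.cos(t)]),e.apply([0,1,0]))
E
python3 - <<'E'
from h import *
from cell import manip,cams,inverse_kinematics as ik
np.set_printoptions(precision=3,suppress=True)
manip.set_gripper(.06)
p=manip.state()["tool_pos"]
manip.move_linear([p[0],p[1],.16],rate=.15)
manip.move_linear([p[0]-.02,p[1],.33],rate=.25)
manip.set_gripper(0,20)
print([ik(*press(t,.05)) for t in (.7,.35,0)])
q=press(.7,.06);manip.move_pose(*q)
s=manip.state();print(s["clock"],s["gripper_width"],s["contact_force"],s["tool_pos"],q[0])
for n in("side","wrist","top"):
    c=cams.capture(n);cv2.imwrite(f"pics/{n}3.png",c["image"])
    if n!="wrist":np.savez(f"pics/{n}3.npz",**c)
a=cv2.imread("pics/side3.png")[120:280,220:380];b=cv2.imread("pics/top3.png")[120:280,180:340]
cv2.imwrite("pics/c3.png",cv2.resize(np.hstack([a,b]),None,fx=2.5,fy=2.5,interpolation=cv2.INTER_CUBIC))
E
```

```text
[array([ 0.107, -0.215,  2.197, -0.074,  0.461, -1.465]), array([ 0.095,  0.02 ,  1.882, -0.017,  0.89 , -1.524]), array([ 0.086,  0.295,  1.559,  0.   ,  1.288, -1.54 ])]
11.7333 0.0007197678602304339 [ 0.043  0.541 -0.111] [0.617 0.081 0.272] [0.617 0.081 0.271]
```

View pics/c3.png

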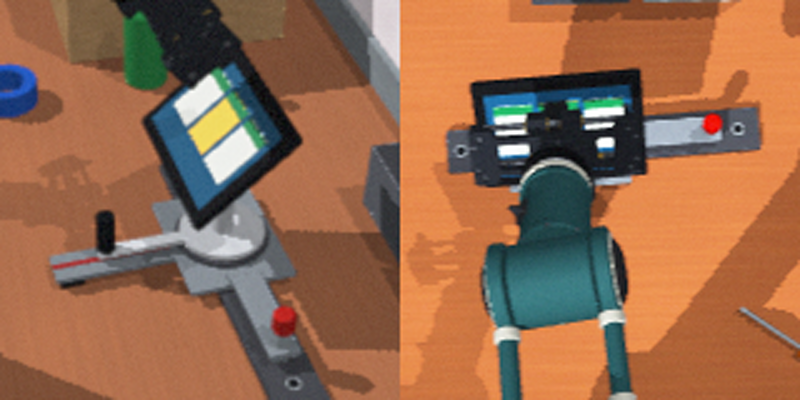

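View pics/wrist3.png

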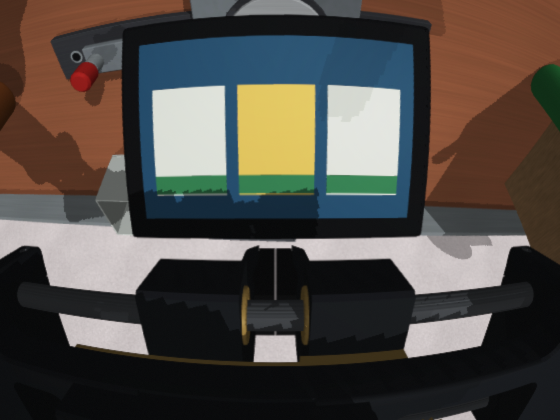

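The lever lies over the red line and the shut fingertips are above the far edge. Now I'll press the screen down, following its arc.

```bash
python3 - <<'E'
from h import *
from cell import manip,cams
np.set_printoptions(precision=3,suppress=True)
p,r=press(.7,.01);manip.move_linear(p,rate=.12,rot=r)
for t in np.linspace(.7,.03,8):
    p,r=press(t,0.);manip.move_linear(p,rate=.05,rot=r);s=manip.state();print(round(t,2),s["contact_force"],s["tool_pos"]-p)
manip.dwell(.2)
for n in("side","top"):
    c=cams.capture(n);cv2.imwrite(f"pics/{n}4.png",c["image"]);np.savez(f"pics/{n}4.npz",**c);print(screenplane(c,0))
print(manip.state()["clock"],manip.state()["contact_force"])
E
```

```text
0.7 [-0.806  0.16   2.529] [0.001 0.    0.001]
0.6 [-0.234 -0.168  6.068] [0.002 0.    0.003]
0.51 [ 2.1   -0.072  7.253] [0.002 0.    0.002]
0.41 [1.836 0.359 7.079] [0.002 0.    0.001]
0.32 [1.942 0.78  5.874] [ 0.001 -0.     0.   ]
0.22 [ 2.462 -0.548  4.58 ] [ 0.001 -0.    -0.   ]
0.13 [1.89  0.318 4.336] [ 0.    -0.    -0.001]
0.03 [ 1.68  -1.095  1.637] [-0.    -0.    -0.001]
{'tilt': np.float64(0.015720216654887775), 'ny': np.float64(-0.003972351606454738), 'd': np.float64(0.02634245744542974), 'n': 1628, 'rms': np.float64(0.0013315747287517715), 'ext': (array([-0.079, -0.108,  0.186]), array([0.04 , 0.102, 0.195]))}
{'tilt': np.float64(0.009057842045358394), 'ny': np.float64(-0.00848681725722493), 'd': np.float64(0.029902971211803592), 'n': 759, 'rms': np.float64(0.0020191347704451006), 'ext': (array([-0.075, -0.102,  0.19 ]), array([0.074, 0.107, 0.199]))}
15.0833 [-0.727 -0.019 -0.53 ]
```

```bash
python3 -c "
import cv2
a=cv2.imread('pics/side4.png')[120:280,220:380]
cv2.imwrite('pics/c4.png',cv2.resize(a,None,fx=3.5,fy=3.5,interpolation=cv2.INTER_CUBIC))"
```

```text
(no output)
```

View pics/c4.png

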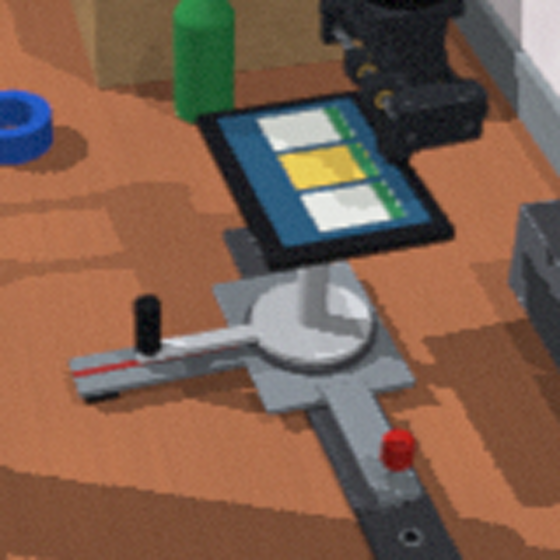

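```bash
cat >> h.py <<'E'
def touch(manip,s,h0,hmin,thr=2.2,n=.0006):
    p,r=press(0,h0,s);manip.move_linear(p,rate=.12,rot=r);manip.dwell(.15)
    f0=np.mean([manip.state()["contact_force"][2]]);h=h0;last=None
    while h>hmin:
        h-=n;manip.move_linear(press(0,h,s)[0],rate=.02);manip.dwell(.03)
        st=manip.state();f=st["contact_force"][2]-f0;last=(h,f,st["tool_pos"][2])
        print("  h%.4f f%.2f z%.4f"%last)
        if f>thr:break
    return last
E
python3 - <<'E'
from h import *
from cell import manip
print(touch(manip,.06,.006,-.002));print(manip.state()["clock"])
E
```

```text
h0.0054 f1.29 z0.1973
  h0.0048 f-0.47 z0.1968
  h0.0042 f0.39 z0.1962
  h0.0036 f0.27 z0.1956
  h0.0030 f-0.15 z0.1949
  h0.0024 f1.31 z0.1944
  h0.0018 f0.55 z0.1937
  h0.0012 f0.77 z0.1932
  h0.0006 f0.67 z0.1925
  h0.0000 f1.66 z0.1922
  h-0.0006 f4.95 z0.1920
(-0.0005999999999999984, np.float64(4.9545394095213275), np.float64(0.19203661862783633))
18.6
```

```bash
python3 - <<'E'
from h import *
from cell import manip
p=manip.state()["tool_pos"];manip.move_linear(p+[0,0,.02],rate=.2)
manip.move_linear(press(0,.02,-.06)[0],rate=.25)
print(touch(manip,-.06,.004,-.004));print(manip.state()["clock"])
E
```

```text
h0.0034 f-0.48 z0.1957
  h0.0028 f-0.55 z0.1948
  h0.0022 f-0.53 z0.1941
  h0.0016 f0.01 z0.1935
  h0.0010 f0.28 z0.1929
  h0.0004 f1.96 z0.1927
  h-0.0002 f4.08 z0.1924
(-0.000199999999999999, np.float64(4.075979166870882), np.float64(0.19237100837912272))
21.9
```

Touching gave the face at z 192.2 mm at the far edge and 192.6 mm at the near edge, against an expected 192, so the screen is level within about 0.005 rad. Next is the plunger.

```bash
python3 - <<'E'
from h import *
from cell import manip,cams
np.set_printoptions(precision=3,suppress=True)
p=manip.state()["tool_pos"];manip.move_linear(p+[0,0,.09],rate=.25)
e=R.from_euler('z',YAW);r=toolrot([0,0,-1],e.apply([1,0,0]))
manip.set_gripper(.07)
manip.move_pose(stand([0,-.2,.2]),r)
for n in("side","top"):
    c=cams.capture(n);cv2.imwrite(f"pics/{n}5.png",c["image"]);np.savez(f"pics/{n}5.npz",**c);print(screenplane(c,0))
manip.move_linear(stand([0,-.2,.10]),rate=.2)
cv2.imwrite("pics/wrist5.png",cams.capture("wrist")["image"])
print(manip.state()["clock"],manip.state()["contact_force"],manip.state()["tool_pos"],stand([0,-.2,.1]))
a=cv2.imread("pics/side5.png")[120:280,220:380];b=cv2.imread("pics/top5.png")[120:280,180:340]
cv2.imwrite("pics/c5.png",cv2.resize(np.hstack([a,b]),None,fx=2.5,fy=2.5,interpolation=cv2.INTER_CUBIC))
E
```

```text
{'tilt': np.float64(0.0035205550508652624), 'ny': np.float64(-0.004345840383740022), 'd': np.float64(0.025583888953366166), 'n': 1334, 'rms': np.float64(0.0015130725686157101), 'ext': (array([-0.08 , -0.11 ,  0.186]), array([0.07 , 0.106, 0.194]))}
{'tilt': np.float64(0.004945997952314025), 'ny': np.float64(-0.00020247439688599175), 'd': np.float64(0.029204903297504473), 'n': 2498, 'rms': np.float64(0.0020656907006092397), 'ext': (array([-0.076, -0.102,  0.19 ]), array([0.075, 0.107, 0.198]))}
25.4583 [0.05  0.812 0.39 ] [ 0.638 -0.119  0.102] [ 0.636 -0.119  0.1  ]
```

View pics/c5.png

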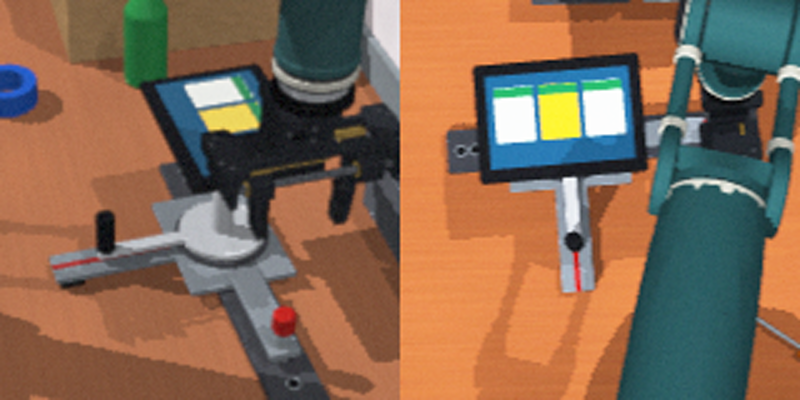

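View pics/wrist5.png

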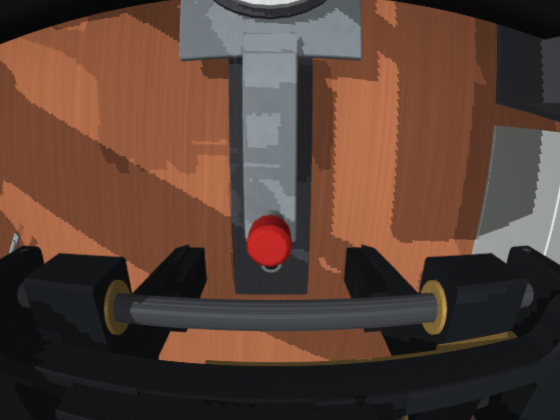

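The lever lies on the red line and the screen reads level. The wrist view shows the knob at (270,243), centred between the open fingers. I'll check the swivel on this image, then grip and lift.

```bash
python3 - <<'E'
from h import *
from cell import manip,cams
np.set_printoptions(precision=4,suppress=True)
c=dict(np.load("pics/top5.npz"))
g=cast(c,np.array([(174/2.5*1.0+180,121/2.5*2+0)])*0+[(249.3,216.1)],.086)[0];print("post",g,(R.from_euler('z',-YAW).apply(g-O)))
manip.move_linear(stand([0,-.2,.049]),rate=.1)
manip.dwell(.2);s=manip.state();print(s["tool_pos"]-stand([0,-.2,.049]),s["contact_force"])
manip.set_gripper(0,50);manip.dwell(.2)
s=manip.state();z0=s["tool_pos"];print(s["clock"],s["gripper_width"],s["contact_force"],z0)
for dz in(.004,.008,.012,.014,.0155):
    manip.move_linear(stand([0,-.2,.049+dz]),rate=.02);manip.dwell(.15)
    s=manip.state();print(dz,s["tool_pos"][2]-z0[2],s["contact_force"],s["gripper_width"])
print(s["clock"])
for n in("side","wrist"):
    c=cams.capture(n);cv2.imwrite(f"pics/{n}6.png",c["image"])
E
```

```text
post [0.4792 0.0716 0.086 ] [-0.1464 -0.0012  0.086 ]
[ 0.0008 -0.0002  0.001 ] [ 0.3438  0.3462 -0.2852]
27.2833 0.02438773968617314 [-7.0637  0.4057  5.9463] [ 0.6339 -0.1188  0.0487]
0.004 0.002013117352466204 [ -4.9127  -2.0655 -10.177 ] 0.023863454547593945
0.008 0.006253425502268539 [ -5.1056  -4.2119 -10.4333] 0.024274304044957812
0.012 0.010048162824555257 [ -4.6175  -3.3728 -11.1828] 0.024318091490523944
0.014 0.012070913878729064 [ -4.0614  -3.6439 -12.3626] 0.024241662999049392
0.0155 0.013489350548015838 [ -5.1536  -3.9392 -12.6206] 0.023928886165848588
29.5833
```

```bash
python3 -c "
import cv2
a=cv2.imread('pics/side6.png')[140:290,240:400]
cv2.imwrite('pics/c6.png',cv2.resize(a,None,fx=4,fy=4,interpolation=cv2.INTER_CUBIC))"
```

```text
(no output)
```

View pics/c6.png

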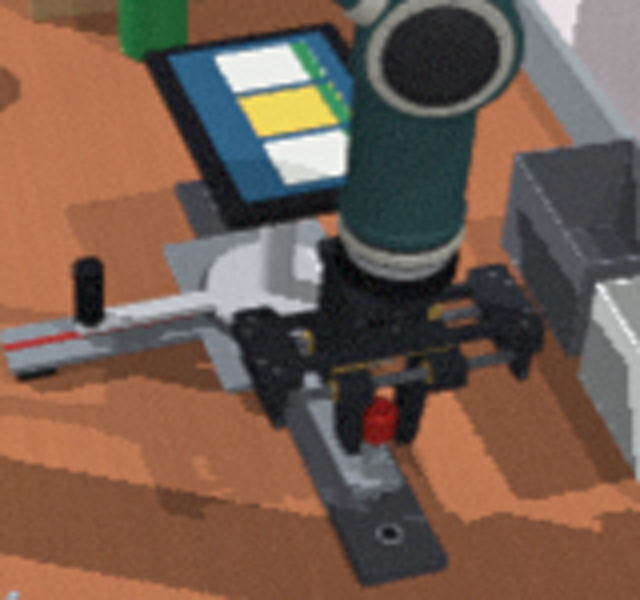

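View pics/wrist6.png

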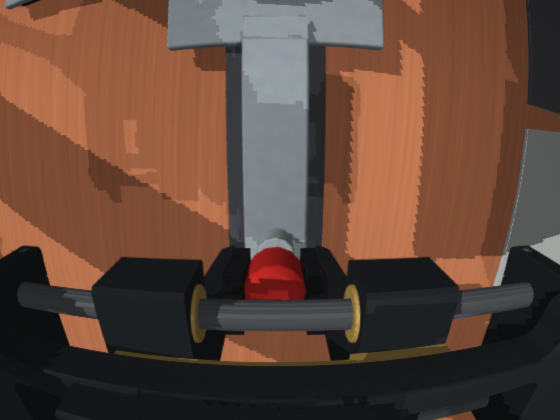

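```bash
python3 - <<'E'
from h import *
from cell import manip,cams
np.set_printoptions(precision=4,suppress=True)
manip.set_gripper(0,60)
for dz in(.0165,.0175,.0185,.0195):
    manip.move_linear(stand([0,-.2,.049+dz])+[-.002,0,0],rate=.02);manip.dwell(.2)
    s=manip.state();print(dz,s["tool_pos"]-[.6339,-.1188,.0487],s["contact_force"],s["gripper_width"])
    if s["contact_force"][2]<-24:break
print(s["clock"])
E
```

```text
0.0165 [-0.0002  0.0001  0.0143] [  2.7248  -3.3672 -22.2129] 0.023834030510600446
0.0175 [-0.0002  0.0001  0.0143] [  4.6551  -4.6948 -26.6414] 0.024061070320007438
30.8083
```

The stop is reached: lift holds at 14.3 mm while the force rises to 27 N. I'll ease the pull a little, check that it holds, then take final looks.

```bash
python3 - <<'E'
from h import *
from cell import manip,cams
np.set_printoptions(precision=4,suppress=True)
manip.move_linear(stand([0,-.2,.049+.0165])+[-.002,0,0],rate=.02)
for i in range(3):
    manip.dwell(.5);s=manip.state();print(s["tool_pos"]-[.6339,-.1188,.0487],s["contact_force"],s["gripper_width"])
for n in("side","top"):
    c=cams.capture(n);cv2.imwrite(f"pics/{n}7.png",c["image"]);print(screenplane(c,0))
    m=red(c);k,l,st,ce=cv2.connectedComponentsWithStats(m)
    for i in range(1,k):
        if 6<st[i,4]<500:
            v,u=np.where(l==i);P=pts(c,np.c_[u,v]);print(n,st[i],P.mean(0),np.percentile(P[:,2],[5,50,95]))
print(s["clock"])
a=cv2.imread("pics/side7.png")[140:290,240:400];b=cv2.imread("pics/top7.png")[120:270,180:340]
cv2.imwrite("pics/c7.png",cv2.resize(np.hstack([a,b]),None,fx=2.5,fy=2.5,interpolation=cv2.INTER_CUBIC))
E
```

```text
[-0.0002  0.0001  0.0143] [  3.9039  -5.0753 -24.7933] 0.023650072688815464
[-0.0002  0.0001  0.0143] [  4.1303  -3.6068 -24.7027] 0.023665063199852645
[-0.0002  0.0001  0.0143] [  4.2201  -5.1501 -24.9969] 0.023434786855525108
{'tilt': np.float64(0.007670599730486691), 'ny': np.float64(-1.8087113910152362e-05), 'd': np.float64(0.02585910560567666), 'n': 1817, 'rms': np.float64(0.0014939914385746192), 'ext': (array([-0.0796, -0.1073,  0.1863]), array([0.0694, 0.1046, 0.1948]))}
side [241 223  18   5  24] [0.4401 0.0706 0.0193] [0.0167 0.0195 0.0221]
side [331 239   8  12  81] [ 0.6332 -0.1258  0.0852] [0.0713 0.089  0.0938]
{'tilt': np.float64(0.007053393509469345), 'ny': np.float64(-0.0011012304898137637), 'd': np.float64(0.02924455426123004), 'n': 2513, 'rms': np.float64(0.0020373838751392244), 'ext': (array([-0.0758, -0.1024,  0.1897]), array([0.0748, 0.1076, 0.1986]))}
top [249 220   3  17  27] [0.4424 0.0717 0.0219] [0.0166 0.0208 0.0263]
32.5583
```

View pics/c7.png

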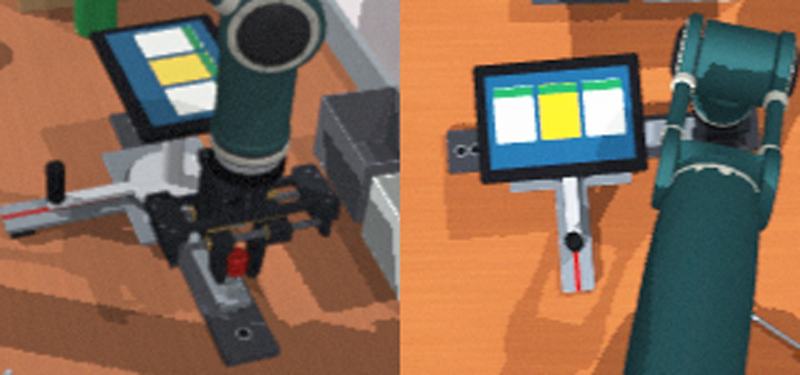

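View pics/side7.png

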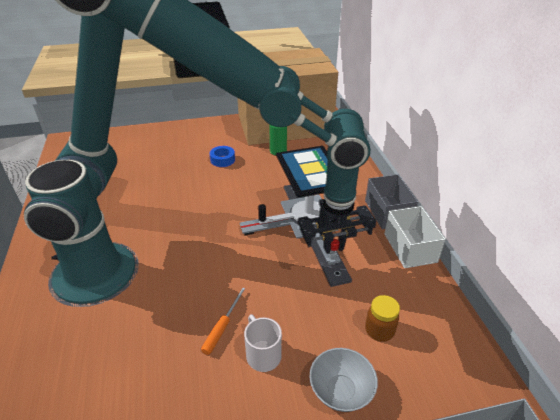

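The images show the knob about 14 mm higher, held between the pads, with the screen level, the lever on the line and the bystanders unmoved. I'm handing it in.

```bash
python3 -c "
from cell import order,manip
print(order.close_job(),manip.state()['clock'])"
```

```text
the job is handed in; nothing more can be done
the job is handed in; nothing more can be done
```

I swung the lever onto the red line, pressed the screen level, and pulled the plunger up to its stop. I handed the job in at about 33 s with the gripper still holding the knob. The hand-in gives no verdict, so these are my own last checks:

- **Swivel:** about 0.005–0.01 rad off the line. The last top image puts the lever post 1–2 mm to one side of it, which is about as fine as that image can show.
- **Tilt:** the touch check found the near edge about 0.5 mm higher than the far edge, or −0.004 rad. The cameras read +0.004 to +0.008 rad, so the two disagree in sign. Both put the screen level within about 0.01 rad.
- **Plunger:** lifted 14.3 mm by the arm's reading, and the side camera shows the same rise (about 14.6 mm). Pulling harder raised the force to 27 N with no more travel, so it is at the stop. It held steady for 1.5 s at about 25 N with a 60 N grip and no slip. The first close on the knob was about 2 mm off centre, giving a 7 N side load that I reduced to about 4–5 N each way.
- **Loose things:** they look unmoved in the last pictures. I compared them by eye and did not measure them.

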